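# Tongs at the ready over the walnuts

### The arm

A 6-joint arm with a two-finger parallel gripper is mounted at the origin on the work surface. World frame = base frame: x ahead of the robot, y to its left, z up, the work surface at z = 0. Lengths are in m, angles in rad, forces in N, time in s.
With the tool pointing down it reaches from about 0.4 to 0.925 m from the base axis. Payload 12.5 kg.
Tool frame: the origin (TCP) lies on the centre line of the jaws, within the pads' length; the fingertips stand 22 mm ahead of it and the grasp point (between the pads) lies 3 mm ahead of it; z points along the fingers, x is the direction in which the jaws open and shut, and the axes are right-handed (so a half turn about z gives the same grasp; the last joint's range is limited). The gripper opens to 95 mm and grips with 3 to 60 N. Pads are 20 mm wide; open, the fingers measure 119 mm over their backs; the gripper's body (75 mm by 180 mm) begins 59 mm behind the grasp point.
Start: joints at [1.227, 0.491, 1.559, -0, 1.092, -0.106], TCP at [0.147, 0.607, 0.237] pointing down, gripper open.
Joint ranges: [-3.1, 3.1], [-0.84, 2.19], [0.05, 2.79], [-1.13, 4.28], [0.06, 2.93], [-2.69, 2.69]. Speed limits (rad/s): [2.22, 2.22, 2.79, 3.14, 3.14, 3.14].

### API

Orientations are given as a unit quaternion [w, x, y, z].
In Python, from cell import * gives the robot as it stands.
- The arm moves only by the tool servo_tool, never from a script. Its argument "rows" is a list of rows, each a list of 2 entries, a list of its own where there are three numbers: the shift along the tool's x, y, z in m, then the turn, a rotation vector about the tool's x, y, z in rad. A call has 1 to 20 rows; each row shifts and turns the commanded pose from where the row before left it, along the tool's axes as they then stand; what a row does not reach is not made up. A row lasts 1/8 s, in which the tool goes at most 62.5 mm and 10.7 degrees, less where a joint would pass 70% of its speed; a pose out of reach is approached as far as the arm can. A call is refused whole if a number of a shift passes 0.0625 or a number of a turn 0.188, either way. A call with a gripper value outside its range is refused whole. "hand" is the closure in counts, from 0 (fully open) to 255 (shut), set as the call begins (left out, the last holds). The fingers move at their own pace and stop on an object; the grip force is fixed at half the most. Time passes only in rows, so rows that do not move let the fingers close. It gives the time, the measured TCP pose, the force and the opening at its end, in the units of the state.
- sense(): the state, without advancing time (a new reading comes with each control period).
- capture(name): name is "side" or "top" or "wrist"; returns the picture (384x512x3 uint8, red, green, blue); there is no depth.
- camera_info(name): a dict with "fx", "fy", "cx", "cy" (pixels), "dist" ([k1, k2, p1, p2, k3] as OpenCV has them; the pictures are not rectified), "cam_to_world" (4x4, takes a point from camera to world coordinates). Camera axes: x right, y down, z forward; pixel columns grow to the right and rows downward; lengths in m; the calibration is good to about 2 mm. A picture is of the moment at which its call begins: read the wrist's pose just before it. camera_info takes no time and is no camera call; for the wrist camera it gives the pose at the moment of the call.
- hand_in(): hands the job in, once; it reports no verdict.
Trained networks look in the newest picture that a camera, given by its name, has taken for a name from the list of things; names that differ only in an ending like _2 or _b are one class to them, and where a whole thing is asked for, a point or a joint stands for the part that bears it (a point fixed in the world has none). Each returns a list of dicts, best first, with "conf" (0 to 1); they miss things now and then, are a little off and sometimes report something else, mostly with a low value. They report only what shows in the picture. A call takes as long as a camera call. They do not tell look-alikes from the thing itself.
- spot_in(camera, target): "centre" ([column, row] in pixels, amid what is visible of it).
- pinpoint(camera, target): "centre" ([column, row] in pixels: a listed point, or the origin of a listed thing).
The state is a dict: "time": time; "joint_pos": joint angles; "joint_vel": joint speeds; "joint_efforts": joint torques, N m; "ee_pos": TCP position; "ee_rot": TCP orientation; "ft_force": force on the tool from outside, world axes, zero at the start; "torque": the same for the moment, N m; "opening": opening from 0.0 (shut) to 1.0 (fully open).
Only numpy, scipy, OpenCV 4.12 (cv2) and the standard library are available. Lean on these libraries where they do the work, as an engineer would, in place of code of your own. Each camera call takes 0.05 s, during which the arm holds its last target.

### The job

Draw the steel tongs up out of their stand, squeeze them shut, and hold them ready over the glass ramekin of walnuts: slanted about half-way between upright and level, jaws lowest, with the jaw tips a few centimetres above the middle of the ramekin's mouth and not touching it. Finish while still holding them there in the gripper; leave the ramekin, the mug and the snack tower where they are.

Things in the scene. Friction and masses are not known exactly. Their poses are not given: they have to be found in the camera images.
- tongs_grip (a point): Place to grip the spring-hinged steel tongs, which stand jaws down in the stand: midway between the flat 20 mm wide (x) arms, 170 mm from the jaw tips, 30 mm below the top of the tongs. z: jaws to hinge (up at start); y: the way the arms open and close: close the fingers along y. Over both arms along y: 20 mm open, 16 mm shut. About 3 N shuts them; 20 N or more keeps them from swinging when slanted.
- tongs_tip (a point): Point midway between the jaw tips of the tongs, at their very lower end (170 mm from tongs_grip along -z; same axes). The jaws are 24 mm wide along x; along y they measure about 50 mm over both when open, 14 mm when shut.
- tongs_left (a joint): Angle of the tongs arm on the +y side from its shut position, rad: 0 = shut against its stop, 0.1 = fully open (about 18 mm at the jaw). A light spring opens it.
- tongs_right (a joint): The same for the arm on the -y side: 0 = shut, 0.1 = fully open.
- tongs: The whole stainless steel tongs, both arms included, 200 mm long, 90 g give or take a fifth; origin midway between the jaw tips (as tongs_tip), same axes. The hinge pin (12 mm thick, 20 mm wide) is 190 mm from the tips.
- caddy: White stoneware tong stand, 60 x 90 mm foot (x, y), 85 mm high, fixed to the table. Open-topped rectangular well, 28 mm (x) by 58 mm (y) inside, its floor 8 mm above the table; 77 mm deep. Origin: centre of its underside; z up; y: the long side of the well, along which the tongs open.
- ramekin_rim (a point): Centre of the mouth, at rim height, of the loose round glass ramekin with walnuts in it (90 mm across at the rim, 80 mm at the foot, 50 mm high, wall 4 mm, 220 g). It stands on a beech cutting board 260 x 180 x 18 mm, so that its rim is 68 mm above the table. z up.
- ramekin: The same ramekin; origin at the centre of its underside.
- mug_mid (a point): Red enamel mug, 80 mm across, 80 mm high, handle on one side along its +y; loose bystander. Point: on its axis, half-way up.
- tower_mid (a point): White plastic three-tier snack tower, 154 mm across, 200 mm high over its handle; loose bystander. Point: on its axis, 85 mm above the table.
Not all that is in view belongs to the job. What is meant by the tongs is not yellow, and is the smaller of those in its own colour.

How it is judged:
By the outcome, as a careful person would: the job done as asked, in the order asked, and still so for the second after the job is handed in, while the arm keeps its last pose, push and grip.
It also fails if it takes over 35 s, if anything falls off the work surface, if the arm or the gripper's body presses on something with over 40 N, if the wrist force passes 120 N, or if a joint passes its speed limit or range.

## Working session

There is one attempt and no reset: what is moved stays moved. The work goes in short steps, Python scripts to look and compute and a tool call to move; the robot and the scene stay as the last step left them, time stands still between calls to the robot, and variables do not carry over. Pictures are saved under pics/ and viewed, and the job is handed in when it is done.

Besides the shell and the picture viewer there is one more tool, called after "Call:" by a JSON object that holds its "method" and its "body". servo_tool: Moves the arm, as the interface text tells. Its arguments: {"type":"object","properties":{"rows":{"type":"array"},"hand":{"type":"number"}},"required":["rows"]}

```bash
ls; mkdir -p pics; python3 - <<'E'
from cell import *
import cv2,numpy as np
s=sense();print(s['time'],s['ee_pos'],s['ee_rot'],s['opening'])
for c in ['side','top','wrist']:
    i=camera_info(c);print(c,i['fx'],i['fy'],i['cx'],i['cy'],i['dist']);print(np.round(i['cam_to_world'],3))
    cv2.imwrite(f'pics/{c}0.png',capture(c)[:,:,::-1])
    for t in ['tongs','caddy','ramekin_rim','tongs_grip','mug_mid','tower_mid']:
        print(t,[(round(d['conf'],2),np.round(d['centre'],1).tolist()) for d in pinpoint(c,t)][:4])
E
```

```text
pics
0.0 [0.14712508 0.60720604 0.23607135] [ 3.02656984e-04  7.85978240e-01  6.18253906e-01 -4.71245968e-04] 1.000944680341208
side 363.7639270996299 363.7639270996299 258.45886733582 195.14294319903908 [-0.06624716  0.          0.          0.          0.        ]
[[ 0.83  -0.339  0.443  0.079]
 [-0.558 -0.492  0.668 -0.647]
 [-0.009 -0.802 -0.597  0.86 ]
 [ 0.     0.     0.     1.   ]]
tongs [(0.88, [311.5, 303.2]), (0.65, [344.2, 298.5]), (0.62, [279.1, 318.6])]
caddy [(0.97, [311.3, 305.5])]
ramekin_rim [(0.72, [247.3, 212.9])]
tongs_grip [(0.95, [315.1, 263.9]), (0.9, [282.9, 280.7]), (0.73, [358.1, 243.9])]
mug_mid [(0.85, [303.6, 231.8]), (0.48, [312.4, 265.4])]
tower_mid [(0.69, [168.4, 167.5])]
top 497.2919724014013 497.2919724014013 251.03103717841032 199.83424243930355 [0.01394298 0.         0.         0.         0.        ]
[[-0.002 -0.988  0.153  0.327]
 [-1.     0.002  0.004  0.153]
 [-0.004 -0.153 -0.988  1.775]
 [ 0.     0.     0.     1.   ]]
tongs [(0.65, [354.1, 217.7]), (0.63, [360.4, 191.9]), (0.39, [350.1, 242.2])]
caddy [(0.65, [352.1, 216.5])]
ramekin_rim [(0.92, [245.7, 198.9]), (0.16, [353.0, 217.5])]
tongs_grip [(0.71, [376.7, 177.7]), (0.67, [247.6, 198.8]), (0.61, [362.6, 206.5])]
mug_mid [(0.68, [288.9, 165.9])]
tower_mid [(0.73, [118.3, 234.4]), (0.62, [363.0, 204.2])]
wrist 331.8152459870601 331.8152459870601 258.06873540326717 193.02450834145597 [-0.00638655  0.          0.          0.          0.        ]
[[ 0.236  0.942  0.238  0.082]
 [ 0.972 -0.228 -0.058  0.623]
 [-0.001  0.245 -0.969  0.385]
 [ 0.     0.     0.     1.   ]]
tongs []
caddy []
ramekin_rim []
tongs_grip []
mug_mid []
tower_mid []
```

View pics/side0.png

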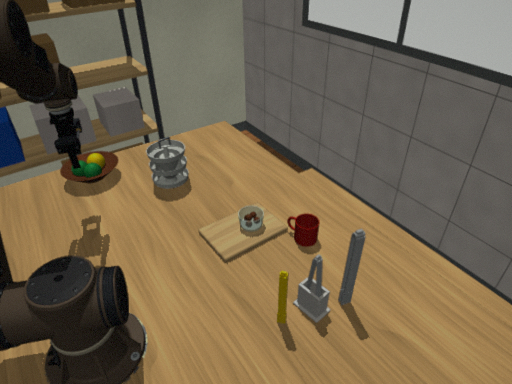

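View pics/top0.png

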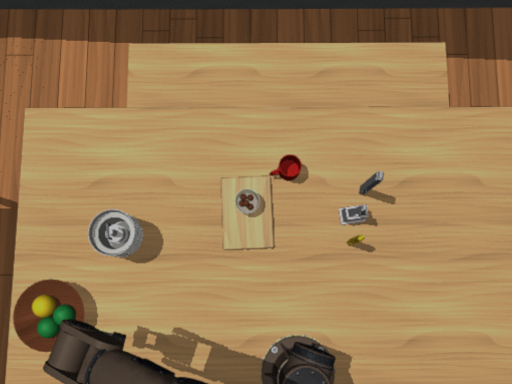

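```bash
python3 - <<'E'
import cv2
a=cv2.imread('pics/side0.png')[190:350,230:410];cv2.imwrite('pics/side0c.png',cv2.resize(a,None,fx=3.6,fy=3.6,interpolation=2))
a=cv2.imread('pics/top0.png')[140:270,300:420];cv2.imwrite('pics/top0c.png',cv2.resize(a,None,fx=4.5,fy=4.5,interpolation=2))
E
```

```text
(no output)
```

View pics/side0c.png

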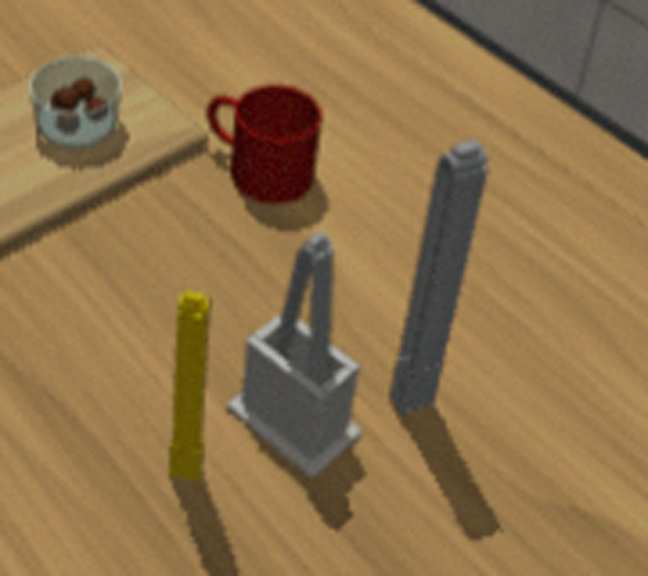

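View pics/top0c.png

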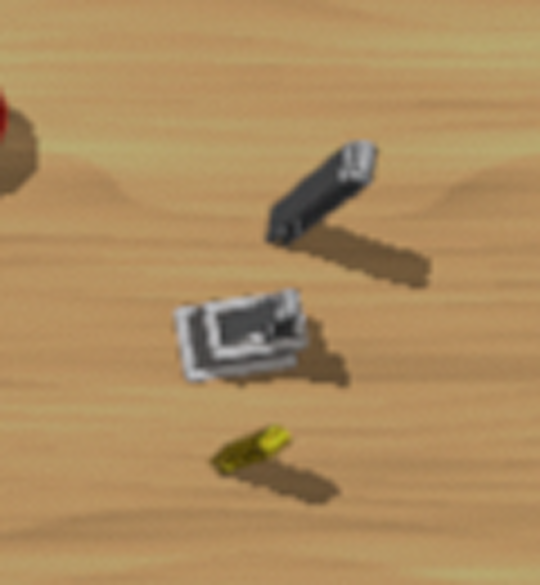

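Candidates: yellow piece side (283,298) is excluded by its colour. The large grey piece at side (352,268), top (371,183) is the bigger of the grey ones. The small grey tongs at side (316,265), top (362,213) stand in the stand, are the smaller grey ones, and so are the ones meant. Both crops confirm this.

```bash
cat > h.py <<'E'
from cell import *
import cv2,numpy as np
from scipy.spatial.transform import Rotation as R
def ray(info,px):
    K=np.array([[info['fx'],0,info['cx']],[0,info['fy'],info['cy']],[0,0,1]])
    u=cv2.undistortPoints(np.array([[px]],float),K,np.array(info['dist'],float))[0,0]
    T=np.array(info['cam_to_world']);d=T[:3,:3]@[u[0],u[1],1];return T[:3,3],d/np.linalg.norm(d)
def onz(info,px,z):
    o,d=ray(info,px);return o+d*(z-o[2])/d[2]
def tri(obs):
    A=np.zeros((3,3));b=np.zeros(3);rs=[ray(i,p) for i,p in obs]
    for o,d in rs:
        P=np.eye(3)-np.outer(d,d);A+=P;b+=P@o
    x=np.linalg.solve(A,b);return x,[np.linalg.norm((np.eye(3)-np.outer(d,d))@(x-o)) for o,d in rs]
def proj(info,X):
    T=np.array(info['cam_to_world']);K=np.array([[info['fx'],0,info['cx']],[0,info['fy'],info['cy']],[0,0,1]])
    Ti=np.linalg.inv(T);return cv2.projectPoints(np.array(X,float).reshape(-1,3),cv2.Rodrigues(Ti[:3,:3])[0],Ti[:3,3],K,np.array(info['dist'],float))[0][:,0]
def rot(s): w,x,y,z=s['ee_rot'];return R.from_quat([x,y,z,w])
E
python3 - <<'E'
from h import *
S=camera_info('side');T=camera_info('top')
f=lambda r:(np.round(r[0],4),np.round(r[1],4))
print('caddy',onz(S,[311.3,305.5],0),onz(T,[352.1,216.5],0),f(tri([(S,[311.3,305.5]),(T,[352.1,216.5])])))
print('top',f(tri([(S,[318,256.7]),(T,[363.3,212.2])])),onz(S,[318,256.7],.208),onz(T,[363.3,212.2],.208))
print('grip',onz(S,[315.1,263.9],.178))
print('rim',f(tri([(S,[247.3,212.9]),(T,[245.7,198.9])])),onz(S,[247.3,212.9],.068),onz(T,[245.7,198.9],.068))
print('rimrough',onz(T,[247.6,201],.068))
print('mug',f(tri([(S,[303.6,231.8]),(T,[288.9,165.9])])))
print('tower',f(tri([(S,[168.4,167.5]),(T,[118.3,234.4])])))
# caddy rim corners
c=[(277,320),(358,372),(318,392),(248,343)]
P=[onz(S,[230+x/3.6,190+y/3.6],.085) for x,y in c];print(np.round(P,4))
c=[(205,312),(295,290),(306,342),(215,357)]
P=[onz(T,[300+x/4.5,140+y/4.5],.085) for x,y in c];print(np.round(P,4))
print('big', onz(T,[300+283/4.5,140+225/4.5],0.02),onz(T,[300+360/4.5,140+155/4.5],.3), 'yel',onz(T,[300+280/4.5,140+435/4.5],.15),onz(T,[300+225/4.5,140+462/4.5],0))
E
```

```text
caddy [ 0.54851392 -0.20225273  0.        ] [ 0.5394457  -0.20301542  0.        ] (array([ 0.5419, -0.2038,  0.0058]), array([0.0036, 0.0036]))
top (array([ 0.5362, -0.2032,  0.2037]), array([0.0088, 0.0088])) [ 0.54167993 -0.20946679  0.208     ] [ 0.52817775 -0.19718028  0.208     ]
grip [ 0.54058689 -0.20390739  0.178     ]
rim (array([0.5884, 0.1807, 0.0621]), array([0.0067, 0.0067])) [0.5781327  0.17645922 0.068     ] [0.59367974 0.17782623 0.068     ]
rimrough [0.58628283 0.17122995 0.068     ]
mug (array([0.7146, 0.0263, 0.0249]), array([0.0063, 0.0063]))
tower (array([0.472 , 0.6177, 0.0606]), array([0.0001, 0.0001]))
[[ 0.5491 -0.1726  0.085 ]
 [ 0.5663 -0.244   0.085 ]
 [ 0.5304 -0.2408  0.085 ]
 [ 0.5171 -0.1773  0.085 ]]
[[ 0.554  -0.1644  0.085 ]
 [ 0.5708 -0.2334  0.085 ]
 [ 0.5309 -0.2402  0.085 ]
 [ 0.5196 -0.1709  0.085 ]]
big [ 0.63236699 -0.24064732  0.02      ] [ 0.63114253 -0.23107021  0.3       ] yel [ 0.45515104 -0.20369492  0.15      ] [ 0.44571425 -0.19244576  0.        ]
```

```bash
cat > plan.py <<'E'
from h import *
def rows_for(poses):  # poses list of (p,R) incl. start; returns rounded rows, simulating rounding
    p,r=poses[0];out=[]
    for P,Q in poses[1:]:
        # shift along tool's axes as they stand
        d=np.round(r.inv().apply(P-p),3);t=np.round((r.inv()*Q).as_rotvec(),3)
        p=p+r.apply(d);r=r*R.from_rotvec(t);out.append([d.tolist(),t.tolist()])
    print('end',np.round(p,4),np.round(r.as_matrix(),3).tolist(),'max',np.abs([o[0] for o in out]).max(),np.abs([o[1] for o in out]).max(), 'norms',max(np.linalg.norm(o[0]) for o in out),np.degrees(max(np.linalg.norm(o[1]) for o in out)))
    import json;print(json.dumps(out).replace(' ',''))
    return p,r
def down(yaw): 
    c,s=np.cos(yaw),np.sin(yaw);return R.from_matrix(np.array([[c,s,0],[s,-c,0],[0,0,-1]]))
E
python3 - <<'E'
from plan import *
S=camera_info('side');T=camera_info('top')
print('bigtop',tri([(S,[230+468/3.6,190+150/3.6]),(T,[380,174])]))
s=sense();p0=np.array(s['ee_pos']);print(s['time'],s['joint_pos'])
goal=np.array([.535,-.203,.36]);
a0,a1=np.arctan2(p0[1],p0[0]),np.arctan2(goal[1],goal[0]);r0,r1=np.hypot(*p0[:2]),np.hypot(*goal[:2])
y0=np.arctan2(.9715,.2355);n=20;ps=[(p0,rot(s))]
for k in range(1,n+1):
    u=k/n;v=min(1,u*2.5);a=a0+(a1-a0)*u;r=r0+(r1-r0)*u
    ps.append((np.array([r*np.cos(a),r*np.sin(a),p0[2]+(goal[2]-p0[2])*v]),down(y0+(np.radians(102)-y0)*u)))
rows_for(ps)
E
```

```text
bigtop (array([ 0.64090992, -0.24137972,  0.26284089]), [np.float64(0.0008580994954451883), np.float64(0.0008580994954453101)])
1.05 [ 1.22741120e+00  4.90867732e-01  1.55887890e+00  1.24368643e-05
  1.09170825e+00 -1.05614965e-01]
end [ 0.5348 -0.2031  0.3596] [[-0.208, 0.978, 0.0], [0.978, 0.208, 0.0], [0.0, 0.0, -1.0]] max 0.053 0.023 norms 0.05530822723609933 1.3178029288008934
[[[-0.005,0.053,-0.015],[0.0,-0.0,-0.022]],[[-0.01,0.051,-0.016],[0.0,-0.0,-0.023]],[[-0.016,0.05,-0.015],[0.0,-0.0,-0.022]],[[-0.021,0.048,-0.016],[0.0,-0.0,-0.022]],[[-0.026,0.045,-0.015],[0.0,-0.0,-0.023]],[[-0.031,0.042,-0.015],[0.0,-0.0,-0.022]],[[-0.034,0.038,-0.016],[0.0,-0.0,-0.022]],[[-0.039,0.035,-0.015],[0.0,-0.0,-0.023]],[[-0.041,0.029,-0.0],[0.0,-0.0,-0.022]],[[-0.045,0.025,-0.0],[0.0,-0.0,-0.023]],[[-0.046,0.02,-0.0],[0.0,-0.0,-0.022]],[[-0.049,0.015,-0.0],[0.0,-0.0,-0.022]],[[-0.049,0.01,-0.0],[0.0,-0.0,-0.023]],[[-0.05,0.004,-0.0],[0.0,-0.0,-0.022]],[[-0.049,-0.002,-0.0],[0.0,-0.0,-0.022]],[[-0.05,-0.006,-0.0],[0.0,-0.0,-0.023]],[[-0.048,-0.012,-0.0],[0.0,-0.0,-0.022]],[[-0.046,-0.016,-0.0],[0.0,-0.0,-0.022]],[[-0.044,-0.022,-0.0],[0.0,-0.0,-0.023]],[[-0.041,-0.026,-0.0],[0.0,-0.0,-0.022]]]
```

Call:
{"method": "servo_tool", "body": {"rows": [[[-0.005, 0.053, -0.015], [0, 0, -0.022]], [[-0.01, 0.051, -0.016], [0, 0, -0.023]], [[-0.016, 0.05, -0.015], [0, 0, -0.022]], [[-0.021, 0.048, -0.016], [0, 0, -0.022]], [[-0.026, 0.045, -0.015], [0, 0, -0.023]], [[-0.031, 0.042, -0.015], [0, 0, -0.022]], [[-0.034, 0.038, -0.016], [0, 0, -0.022]], [[-0.039, 0.035, -0.015], [0, 0, -0.023]], [[-0.041, 0.029, 0], [0, 0, -0.022]], [[-0.045, 0.025, 0], [0, 0, -0.023]], [[-0.046, 0.02, 0], [0, 0, -0.022]], [[-0.049, 0.015, 0], [0, 0, -0.022]], [[-0.049, 0.01, 0], [0, 0, -0.023]], [[-0.05, 0.004, 0], [0, 0, -0.022]], [[-0.049, -0.002, 0], [0, 0, -0.022]], [[-0.05, -0.006, 0], [0, 0, -0.023]], [[-0.048, -0.012, 0], [0, 0, -0.022]], [[-0.046, -0.016, 0], [0, 0, -0.022]], [[-0.044, -0.022, 0], [0, 0, -0.023]], [[-0.041, -0.026, 0], [0, 0, -0.022]]], "hand": 0}}

```text
time: 3.55
ee_pos: [0.5342, -0.2046, 0.3596]
ee_rot: [0.0, 0.629, 0.777, 0.0]
ft_force: [0.9, -0.6, -0.4]
opening: 1.002
```

```bash
python3 - <<'E'
from plan import *
s=sense();print(s['time'],s['ee_pos'],rot(s).as_matrix()[:,0],s['joint_pos'])
I=camera_info('wrist');im=capture('wrist')[:,:,::-1];cv2.imwrite('pics/w1.png',im)
np.save('w1.npy',np.array(I['cam_to_world']))
for t in ['tongs_grip','caddy','tongs']:
  print(t,[(round(d['conf'],2),np.round(d['centre'],1).tolist()) for d in pinpoint('wrist',t)][:4])
E
```

```text
3.55 [ 0.53417547 -0.2046228   0.35956601] [-2.08369847e-01  9.78050104e-01  2.45129141e-05] [-4.81310880e-01  3.14198106e-01  1.51149938e+00  6.88218157e-05
  1.31585313e+00 -2.26203249e+00]
tongs_grip [(0.89, [256.2, 187.8]), (0.67, [291.5, 96.8]), (0.64, [193.7, 290.1])]
caddy [(0.73, [252.9, 161.0])]
tongs [(0.89, [274.3, 98.1]), (0.73, [221.8, 211.8]), (0.71, [256.6, 163.1])]
```

View pics/w1.png

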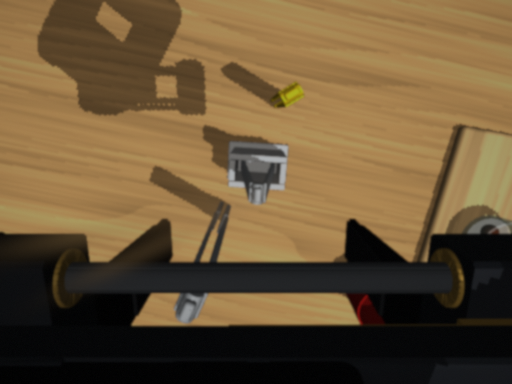

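The wrist view shows the stand at (258,165) with the tongs' hinge end at (258,197). The big grey tongs are at (195,290) and the yellow piece at (290,97). I'll enlarge it to get the yaw and position.

```bash
python3 - <<'E'
import cv2
a=cv2.imread('pics/w1.png')[125:225,205:310];cv2.imwrite('pics/w1c.png',cv2.resize(a,None,fx=6,fy=6,interpolation=2))
E
```

```text
(no output)
```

View pics/w1c.png

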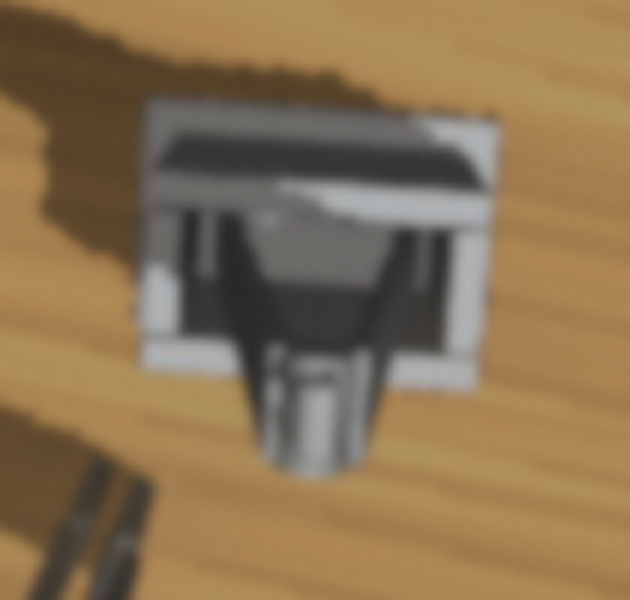

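```bash
python3 - <<'E'
from plan import *
I=camera_info('wrist');I['cam_to_world']=np.load('w1.npy')
q=lambda x,y:[205+x/6,125+y/6]
P=[onz(I,q(*c),.085)[:2] for c in [(143,178),(490,192),(477,388),(142,370)]]
print(np.round(P,4),np.mean(P,0))
for a,b in[(0,1),(3,2)]:
    d=P[a]-P[b];print('yaw',np.degrees(np.arctan2(d[1],d[0])),np.linalg.norm(d))
F=[onz(I,q(*c),.004)[:2] for c in [(148,98),(500,122)]];d=F[0]-F[1];print('foot yaw',np.degrees(np.arctan2(d[1],d[0])),np.linalg.norm(d))
# hinge top face: edges
print('top far',onz(I,q(315,475),.2)[:2],'near edge',onz(I,q(318,372),.208)[:2])
e=[onz(I,q(*c),.208)[:2] for c in [(262,360),(368,355),(268,470),(362,470)]];print(np.round(e,4))
print('grip net',onz(I,[256.2,187.8],.178)[:2])
S=camera_info('side')
print(tri([(I,[256.2,187.8]),(S,[315.1,263.9])]))
s=sense();print(rot(s).as_matrix())
E
```

```text
[[ 0.5311 -0.2444]
 [ 0.5186 -0.1715]
 [ 0.561  -0.1644]
 [ 0.5723 -0.2368]] [ 0.5457577  -0.20426796]
yaw -80.29211983625576 0.07397367790482123
yaw -81.13323391313946 0.07321112830153581
foot yaw -81.85206515590777 0.08873793070816109
top far [ 0.55520847 -0.20161271] near edge [ 0.53664524 -0.20506789]
[[ 0.5366 -0.2139]
 [ 0.5324 -0.1981]
 [ 0.5537 -0.2094]
 [ 0.5506 -0.1951]]
grip net [ 0.54470852 -0.20524579]
(array([ 0.54332777, -0.2040155 ,  0.17666333]), [np.float64(0.0020308221906057463), np.float64(0.0020308221906055867)])
[[-2.05781601e-01  9.78597932e-01  1.42944247e-04]
 [ 9.78597908e-01  2.05781552e-01  2.96067582e-04]
 [ 2.60315834e-04  2.00810202e-04 -9.99999946e-01]]
```

Everything agrees: grip at about (0.545, -0.2045), stand yaw 99°. I'll turn the tool 2.9° and go down.

Call:
{"method": "servo_tool", "body": {"rows": [[[-0.002, 0.011, 0.03], [0, 0, 0.05]], [[0, 0, 0.05], [0, 0, 0]], [[0, 0, 0.05], [0, 0, 0]], [[0, 0, 0.034], [0, 0, 0]], [[0, 0, 0.015], [0, 0, 0]], [[0, 0, 0], [0, 0, 0]]], "hand": 140}}

```text
time: 4.5
ee_pos: [0.5463, -0.2021, 0.1805]
ee_rot: [-0.0, 0.648, 0.761, -0.0]
ft_force: [0.7, 0.3, 0.9]
opening: 0.465
```

```bash
python3 - <<'E'
from plan import *
s=sense();print(s['time'],s['ee_pos'],rot(s).as_matrix()[:,0],s['ft_force'],s['opening'])
cv2.imwrite('pics/w2.png',capture('wrist')[:,:,::-1])
a=capture('side')[:,:,::-1][170:350,200:420];cv2.imwrite('pics/s2.png',cv2.resize(a,None,fx=3.2,fy=3.2,interpolation=2))
E
```

```text
4.5 [ 0.54628045 -0.20209412  0.18050295] [-1.59302132e-01  9.87229720e-01  5.57375256e-04] [0.67024656 0.321961   0.92045265] 0.4645239039672921
```

View pics/w2.png

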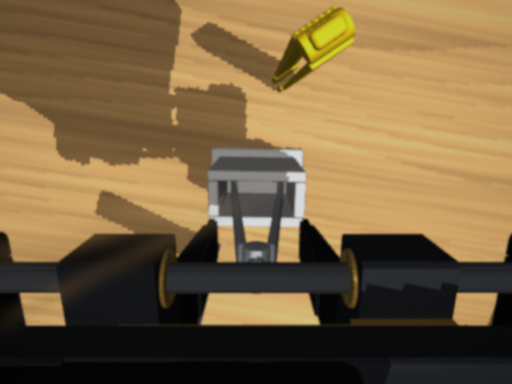

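View pics/s2.png

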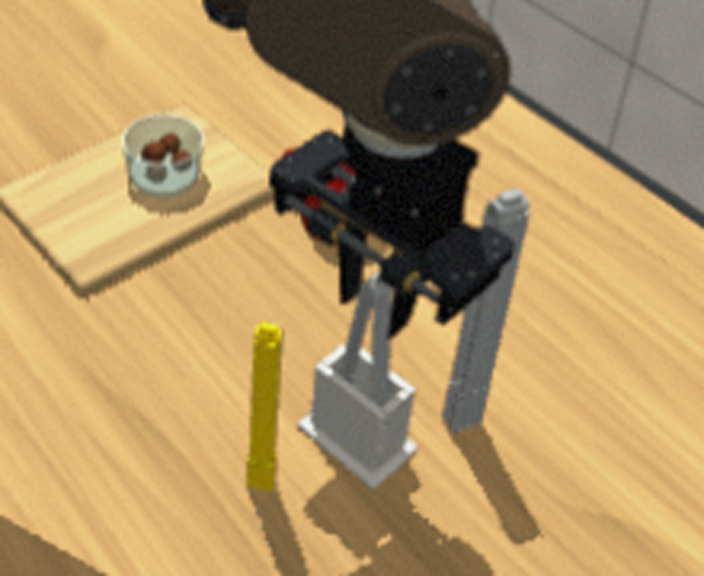

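Tongs at (257,255) sit centred between the fingertips (208 and 305). I'll close part-way first, so the lift keeps the order asked, then test the hold with a small lift.

Call:
{"method": "servo_tool", "body": {"rows": [[[0, 0, 0], [0, 0, 0]], [[0, 0, 0], [0, 0, 0]], [[0, 0, 0], [0, 0, 0]], [[0, 0, 0], [0, 0, 0]]], "hand": 209}}

```text
time: 5.1
ee_pos: [0.5463, -0.203, 0.1814]
ee_rot: [0.001, 0.649, 0.761, 0.0]
ft_force: [-0.2, 0.0, 5.0]
opening: 0.189
```

Call:
{"method": "servo_tool", "body": {"rows": [[[0, 0, 0], [0, 0, 0]], [[0, 0, 0], [0, 0, 0]], [[0, 0, -0.01], [0, 0, 0]], [[0, 0, -0.01], [0, 0, 0]], [[0, 0, 0], [0, 0, 0]]], "hand": 212}}

```text
time: 5.72
ee_pos: [0.5462, -0.2029, 0.2016]
ee_rot: [0.001, 0.649, 0.761, 0.0]
ft_force: [0.7, -0.4, -0.7]
opening: 0.17
```

```bash
python3 - <<'E'
from plan import *
s=sense();print(s['time'],s['ee_pos'],s['ft_force'],s['opening'])
cv2.imwrite('pics/w3.png',capture('wrist')[100:300,150:370,::-1].repeat(2,0).repeat(2,1))
a=capture('side')[:,:,::-1][190:350,230:410];cv2.imwrite('pics/s3.png',cv2.resize(a,None,fx=3.6,fy=3.6,interpolation=2))
E
```

```text
5.725 [ 0.54624043 -0.20290237  0.20163543] [ 0.68274716 -0.3524656  -0.73165726] 0.17032863368030668
```

View pics/w3.png

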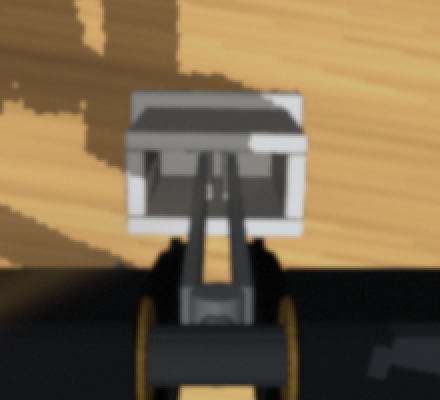

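View pics/s3.png

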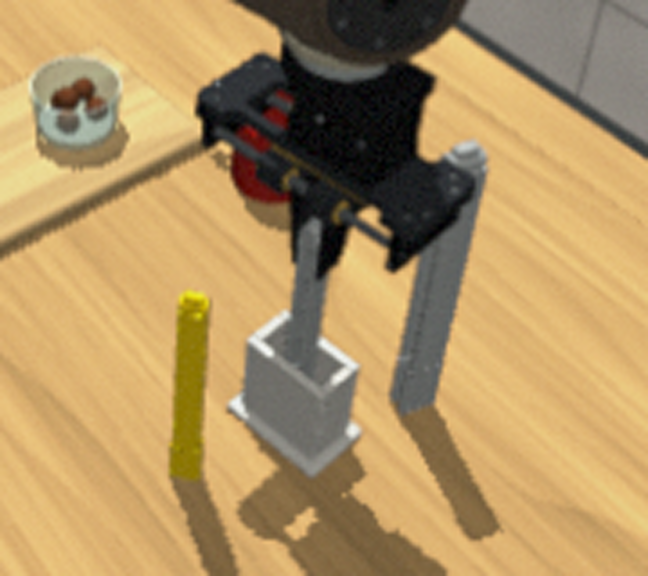

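The tongs rose with the gripper: the hinge is still at row ~255 and the jaws are nearly shut. Next I draw them fully out.

Call:
{"method": "servo_tool", "body": {"rows": [[[0, 0, -0.01], [0, 0, 0]], [[0, 0, -0.015], [0, 0, 0]], [[0, 0, -0.02], [0, 0, 0]], [[0, 0, -0.02], [0, 0, 0]], [[0, 0, -0.02], [0, 0, 0]], [[0, 0, -0.02], [0, 0, 0]], [[0, 0, -0.015], [0, 0, 0]], [[0, 0, 0], [0, 0, 0]]]}}

```text
time: 6.82
ee_pos: [0.5461, -0.2028, 0.3219]
ee_rot: [0.001, 0.649, 0.761, 0.0]
ft_force: [-0.2, 0.6, -0.9]
opening: 0.167
```

```bash
python3 - <<'E'
from plan import *
s=sense();print(s['time'],s['ee_pos'],s['ft_force'],s['opening'])
a=capture('wrist')[100:300,150:370,::-1].repeat(2,0).repeat(2,1)
b=cv2.resize(capture('side')[:,:,::-1][150:350,230:410],(360,400))
cv2.imwrite('pics/c4.png',np.hstack([a,b]))
E
```

```text
6.825 [ 0.54614606 -0.20282861  0.32191583] [-0.16893577  0.59338639 -0.88722338] 0.1673471924048284
```

View pics/c4.png

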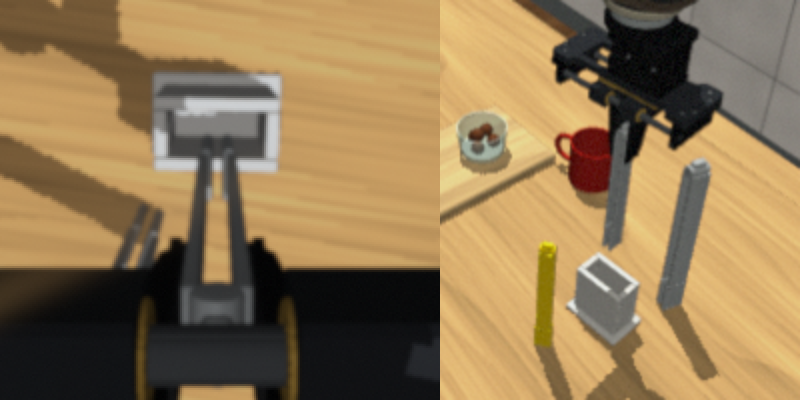

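The tongs are out, with the jaws ~6 cm above the stand's rim. Now I squeeze them shut.

Call:
{"method": "servo_tool", "body": {"rows": [[[0, 0, 0], [0, 0, 0]], [[0, 0, 0], [0, 0, 0]], [[0, 0, 0], [0, 0, 0]]], "hand": 255}}

```text
time: 7.3
ee_pos: [0.5459, -0.2027, 0.3203]
ee_rot: [-0.0, 0.649, 0.761, -0.0]
ft_force: [-0.1, -0.8, -0.1]
opening: 0.163
```

```bash
python3 - <<'E'
from plan import *
s=sense();print(s['time'],s['ee_pos'],s['opening'],s['joint_pos'])
S=capture('side');T=capture('top')
for c in('side','top'):
  for f in (pinpoint,):
    for t in('ramekin_rim','ramekin'):print(c,t,[(round(d['conf'],2),np.round(d['centre'],1).tolist()) for d in f(c,t)][:2])
a=cv2.resize(S[198:243,230:275,::-1],(400,400),interpolation=2);b=cv2.resize(T[180:225,225:270,::-1],(400,400),interpolation=2)
cv2.imwrite('pics/r5.png',np.hstack([a,b]))
E
```

```text
7.3 [ 0.54593574 -0.20272916  0.32033956] 0.16302486370018437 [-4.68996373e-01  3.56849982e-01  1.55028087e+00  8.15259483e-05
  1.23491230e+00 -2.19905103e+00]
side ramekin_rim [(0.92, [246.6, 211.3])]
side ramekin [(0.92, [254.2, 223.1]), (0.51, [316.7, 271.0])]
top ramekin_rim [(0.91, [246.4, 196.1])]
top ramekin [(0.72, [249.0, 204.4])]
```

View pics/r5.png

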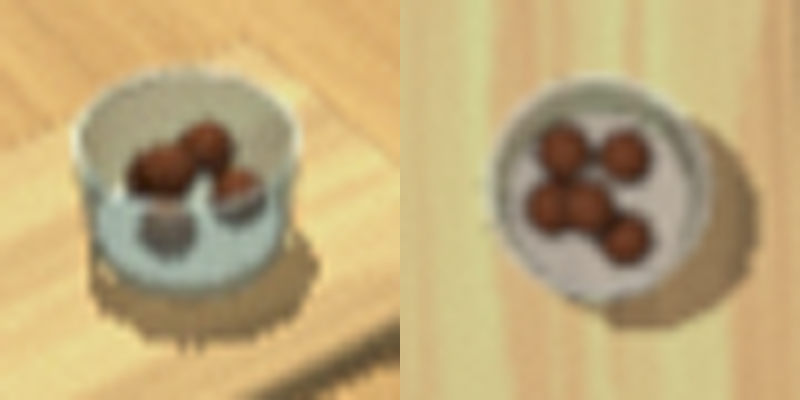

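```bash
python3 - <<'E'
from plan import *
S=camera_info('side');T=camera_info('top')
k=400/45
ps=np.array([230,198])+np.array([186,133])/k-.5;pt=np.array([225,180])+np.array([201,187])/k-.5
print(ps,pt,onz(S,ps,.068),onz(T,pt,.068),tri([(S,ps),(T,pt)]))
s=capture('side');t=capture('top')
for c in ([.581,.173],[.585,.172],[.588,.177]):
  out=[]
  for I,im,o in((S,s,(230,198)),(T,t,(225,180))):
    a=cv2.resize(im[o[1]:o[1]+45,o[0]:o[0]+45,::-1],(400,400),interpolation=2).copy()
    th=np.linspace(0,2*np.pi,60)
    for z,r in((.068,.045),(.018,.04)):
      P=proj(I,np.c_[c[0]+r*np.cos(th),c[1]+r*np.sin(th),0*th+z])
      cv2.polylines(a,[np.int32((P-o+.5)*k)],True,(0,0,255) if z>.05 else (255,0,0),1)
    out.append(a)
  cv2.imwrite(f'pics/f{int(c[0]*1000)}.png',np.hstack(out))
E
```

```text
[250.425  212.4625] [247.1125 200.5375] [0.58823179 0.17237305 0.068     ] [0.58791166 0.17292176 0.068     ] (array([0.58820392, 0.17281449, 0.06764685]), [np.float64(0.00026067548498304426), np.float64(0.00026067548498283805)])
```

View pics/f585.png

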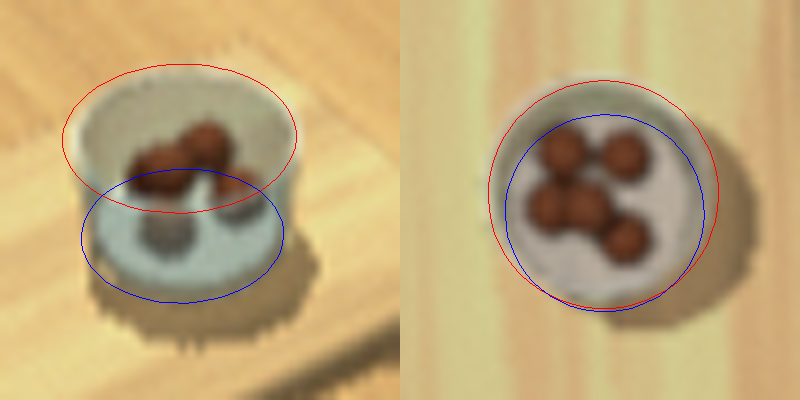

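Rim centre is (0.588, 0.173), and both cameras agree to 0.3 mm. My hand estimate says j5 would run out of range with the tongs tilted outward, so I'll check which tilt directions are reachable with a fitted arm model.

```bash
cat > arm.py <<'E'
from plan import *
A2,A3,C,OFF=.533,.4166,-.042,.066
def fk(q,L):
    Rz=lambda a:R.from_euler('z',a);Ry=lambda a:R.from_euler('y',a)
    B=Rz(q[0]);e=B.apply(np.array([0,OFF,C+L])+Ry(q[1]).apply([0,0,A2])+Ry(q[1]+q[2]).apply([0,0,A3]))
    r=B*Ry(q[1]+q[2])*Rz(q[3])*Ry(q[4])*Rz(q[5])
    return e+r.apply([0,0,L]),r
E
python3 - <<'E'
from arm import *
from scipy.optimize import least_squares
s=sense();p,r=fk(s['joint_pos'],.22);print(p,s['ee_pos']);print(np.round(r.as_matrix(),3),'\n',np.round(rot(s).as_matrix(),3))
lo=np.array([-3.1,-.84,.05,-1.13,.06,-2.69]);hi=np.array([3.1,2.19,2.79,4.28,2.93,2.69])
tip=np.array([.588,.173,.106])
for L in(.15,.2,.26,.32):
  for h in range(-180,180,30):
    a=np.radians(h);d=np.array([np.cos(a),np.sin(a),-1])/2**.5
    best=None
    for j4 in(0,1,-.6):
      def f(q):
        p,r=fk(q,L);z=r.as_matrix()[:,2];return np.r_[(p-(tip-.173*d))*5,z-d,.001*(q[5]+1.5)]
      q0=np.clip(np.array([.2,.5,1.5,j4,1.2,-2]),lo+.01,hi-.01)
      o=least_squares(f,q0,bounds=(lo,hi))
      if best is None or o.cost<best.cost:best=o
    m=np.minimum(best.x-lo,hi-best.x).min()
    print(L,h,'ok' if best.cost<1e-5 else 'NO',np.round(best.x,2),round(m,2))
E
```

```text
[ 0.54664413 -0.20296058  0.3202055 ] [ 0.54596478 -0.20272466  0.32060912]
[[ 0.159 -0.987  0.   ]
 [-0.987 -0.159  0.   ]
 [-0.    -0.    -1.   ]] 
 [[-0.159  0.987  0.   ]
 [ 0.987  0.159  0.   ]
 [ 0.     0.    -1.   ]]
0.15 -180 ok [ 0.13  0.93  0.87  0.11  2.12 -1.5 ] 0.81
0.15 -150 ok [ 0.27  0.93  0.86 -0.21  2.11 -1.5 ] 0.81
0.15 -120 ok [ 0.4   0.84  1.05 -0.46  1.89 -1.5 ] 0.67
0.15 -90 ok [ 0.51  0.68  1.35 -0.67  1.56 -1.5 ] 0.46
0.15 -60 ok [ 0.55  0.5   1.68 -0.88  1.17 -1.5 ] 0.25
0.15 -30 ok [ 0.5   0.33  1.98 -1.13  0.73 -1.5 ] 0.0
0.15 0 NO [ 0.27  0.19  2.15 -1.13  0.19 -1.5 ] 0.0
0.15 30 ok [-0.02  0.18  2.18  1.4   0.38 -1.5 ] 0.32
0.15 60 ok [-0.19  0.31  2.    1.07  0.87 -1.5 ] 0.79
0.15 90 ok [-0.21  0.49  1.71  0.81  1.27 -1.5 ] 1.08
0.15 120 ok [-0.13  0.67  1.38  0.6   1.63 -1.5 ] 1.19
0.15 150 ok [-0.01  0.82  1.08  0.38  1.93 -1.5 ] 1.0
0.2 -180 ok [ 0.12  1.02  0.7   0.11  2.19 -1.5 ] 0.65
0.2 -150 ok [ 0.28  1.03  0.69 -0.21  2.18 -1.5 ] 0.64
0.2 -120 ok [ 0.43  0.91  0.94 -0.45  1.94 -1.5 ] 0.68
0.2 -90 ok [ 0.55  0.73  1.3  -0.65  1.59 -1.5 ] 0.48
0.
[... 1030 characters left out ...]
0 ok [-0.05  0.99  0.82  0.37  2.03 -1.5 ] 0.77
0.32 -180 NO [ 0.11  1.35  0.05  0.14  2.47 -1.5 ] 0.0
0.32 -150 NO [ 0.3   1.35  0.05 -0.25  2.45 -1.5 ] 0.0
0.32 -120 ok [ 0.48  1.13  0.56 -0.45  2.1  -1.5 ] 0.51
0.32 -90 ok [ 0.64  0.86  1.14 -0.61  1.67 -1.5 ] 0.52
0.32 -60 ok [ 0.75  0.6   1.65 -0.82  1.24 -1.5 ] 0.31
0.32 -30 NO [ 0.73  0.35  2.09 -1.13  0.82 -1.5 ] 0.0
0.32 0 NO [ 0.34  0.08  2.35 -1.13  0.2  -1.5 ] 0.0
0.32 30 ok [-0.24  0.11  2.47  1.69  0.51 -1.5 ] 0.32
0.32 60 ok [-0.45  0.33  2.15  1.06  0.94 -1.5 ] 0.64
0.32 90 ok [-0.4   0.58  1.69  0.74  1.32 -1.5 ] 1.1
0.32 120 ok [-0.25  0.84  1.19  0.53  1.71 -1.5 ] 1.14
0.32 150 ok [-0.08  1.1   0.62  0.37  2.12 -1.5 ] 0.57
```

```bash
python3 - <<'E'
from arm import *
from scipy.optimize import least_squares
s=sense();p0=np.array(s['ee_pos']);r0=rot(s)
lo=np.array([-3.1,-.84,.05,-1.13,.06,-2.69]);hi=np.array([3.1,2.19,2.79,4.28,2.93,2.69])
tip=np.array([.588,.173,.106])
for h in(90,110):
  a=np.radians(h);d=np.array([np.cos(a),np.sin(a),-1])/2**.5
  ax=np.cross([0,0,-1],d);ax/=np.linalg.norm(ax)
  G=R.from_rotvec(ax*np.pi/4)*r0
  p1=tip-.173*d;pm=p1+[0,0,.06]
  n=10;ps=[(p0,r0)];rel=(r0.inv()*G).as_rotvec()
  for k in range(1,n+1):
    u=k/n;ps.append((p0+(pm-p0)*u,r0*R.from_rotvec(rel*u)))
  print(h,p1,G.as_matrix().round(2).tolist());rows_for(ps)
  for L in(.2,.26,.32):
    q=np.array(s['joint_pos']);mx=0
    for P,Q in ps[1:]+[(p1,G)]:
      def f(q):
        p,r=fk(q,L);return np.r_[(p-P)*5,((r*R.from_euler('z',np.pi)).inv()*Q).as_rotvec()]
      o=least_squares(f,np.clip(q,lo,hi),bounds=(lo,hi));mx=max(mx,np.abs(o.x-q).max());q=o.x
    print(L,o.cost,q.round(2),'step',mx)
E
```

```text
90 [0.588      0.05067053 0.22832947] [[-0.16, 0.99, 0.0], [0.7, 0.11, 0.71], [0.7, 0.11, -0.71]]
end [0.5885 0.0503 0.2882] [[-0.159, 0.987, 0.001], [0.698, 0.112, 0.707], [0.698, 0.113, -0.707]] max 0.024 0.078 norms 0.026532998322843202 4.521649914342456
[[[0.024,0.008,0.003],[-0.012,0.078,0.0]],[[0.024,0.008,0.005],[-0.013,0.077,-0.0]],[[0.024,0.008,0.008],[-0.012,0.078,-0.0]],[[0.023,0.008,0.009],[-0.013,0.077,-0.0]],[[0.022,0.008,0.011],[-0.012,0.078,-0.0]],[[0.021,0.008,0.012],[-0.013,0.077,-0.0]],[[0.02,0.007,0.015],[-0.012,0.078,-0.0]],[[0.019,0.008,0.016],[-0.013,0.077,-0.0]],[[0.018,0.007,0.017],[-0.012,0.078,0.0]],[[0.016,0.007,0.019],[-0.013,0.077,0.0]]]
0.2 3.704559855506378e-27 [-0.26  0.51  1.71  0.79  1.28 -2.38] step 0.0932399600593179
0.26 7.577794697027931e-26 [-0.33  0.54  1.71  0.77  1.3  -2.43] step 0.09205801916497869
0.32 8.862152780105982e-25 [-0.4   0.58  1.69  0.74  1.32 -2.49] step 0.09225999940126073
110 [0.62983914 0.0580479  0.22832947] [[-0.06, 0.97, -0.24], [0.72, 0.21, 0.66], [0.69, -0.13, -0.71]]
end [0.6301 0.0581 0.2877] [[-0.06, 0.969, -0.242], [0.717, 0.21, 0.664], [0.694, -0.133, -0.707]] max 0.025 0.078 norms 0.02861817604250837 4.5509587190199925
[[[0.024,0.012,0.003],[0.015,0.077,0.0]],[[0.025,0.013,0.005],[0.015,0.077,-0.0]],[[0.023,0.012,0.007],[0.014,0.077,-0.0]],[[0.023,0.013,0.008],[0.015,0.078,0.0]],[[0.023,0.013,0.01],[0.015,0.077,0.0]],[[0.021,0.013,0.011],[0.015,0.077,0.0]],[[0.021,0.013,0.013],[0.015,0.077,0.0]],[[0.02,0.013,0.014],[0.015,0.077,0.0]],[[0.018,0.014,0.015],[0.014,0.077,0.0]],[[0.017,0.014,0.017],[0.015,0.077,0.0]]]
0.2 1.102787486156131e-30 [-0.21  0.65  1.46  0.65  1.53 -2.13] step 0.09463269618210779
0.26 4.726617269515153e-30 [-0.26  0.7   1.42  0.62  1.55 -2.17] step 0.09353328728492682
0.32 3.3071683819028725e-29 [-0.31  0.75  1.36  0.6   1.58 -2.2 ] step 0.09206106486569166
```

Pointing the jaws toward azimuth 110° has good joint margins and clears the mug, so I'll move to 6 cm above the final pose.

Call:
{"method": "servo_tool", "body": {"rows": [[[0.012, 0.006, 0.001], [0.007, 0.038, 0]], [[0.012, 0.006, 0.002], [0.008, 0.039, 0]], [[0.025, 0.013, 0.005], [0.015, 0.077, 0]], [[0.023, 0.012, 0.007], [0.014, 0.077, 0]], [[0.023, 0.013, 0.008], [0.015, 0.078, 0]], [[0.023, 0.013, 0.01], [0.015, 0.077, 0]], [[0.021, 0.013, 0.011], [0.015, 0.077, 0]], [[0.021, 0.013, 0.013], [0.015, 0.077, 0]], [[0.02, 0.013, 0.014], [0.015, 0.077, 0]], [[0.018, 0.014, 0.015], [0.014, 0.077, 0]], [[0.009, 0.007, 0.009], [0.008, 0.039, 0]], [[0.008, 0.007, 0.008], [0.007, 0.038, 0]], [[0, 0, 0], [0, 0, 0]]]}}

```text
time: 9.32
ee_pos: [0.6301, 0.0585, 0.2881]
ee_rot: [-0.333, 0.599, 0.703, 0.189]
ft_force: [0.0, 0.1, -0.1]
opening: 0.161
```

```bash
python3 - <<'E'
from plan import *
s=sense();print(s['time'],s['ee_pos'],s['ft_force'],s['opening'],np.round(s['joint_pos'],2));print(rot(s).as_matrix().round(3))
S=capture('side');T=capture('top')
for c in('side','top'):
  for t in('tongs_tip','tongs_grip'):print(c,t,[(round(d['conf'],2),np.round(d['centre'],1).tolist()) for d in pinpoint(c,t)][:3])
a=cv2.resize(S[120:270,200:350,::-1],(400,400),interpolation=2);b=cv2.resize(T[130:250,210:330,::-1],(400,400),interpolation=2)
cv2.imwrite('pics/c6.png',np.hstack([a,b]))
E
```

```text
9.325 [0.63008651 0.05853788 0.28810301] [ 0.03350099  0.06075237 -0.12916966] 0.16088361893589515 [-0.25  0.62  1.38  0.63  1.64 -2.1 ]
[[-0.06   0.968 -0.242]
 [ 0.717  0.211  0.664]
 [ 0.695 -0.134 -0.707]]
side tongs_tip [(0.71, [282.3, 320.1]), (0.63, [344.0, 303.9]), (0.61, [250.3, 191.1])]
side tongs_grip [(0.96, [281.0, 275.9]), (0.84, [356.2, 239.8]), (0.64, [250.1, 189.3])]
top tongs_tip [(0.78, [244.6, 199.2])]
top tongs_grip [(0.85, [282.0, 177.1]), (0.58, [375.9, 176.5])]
```

View pics/c6.png

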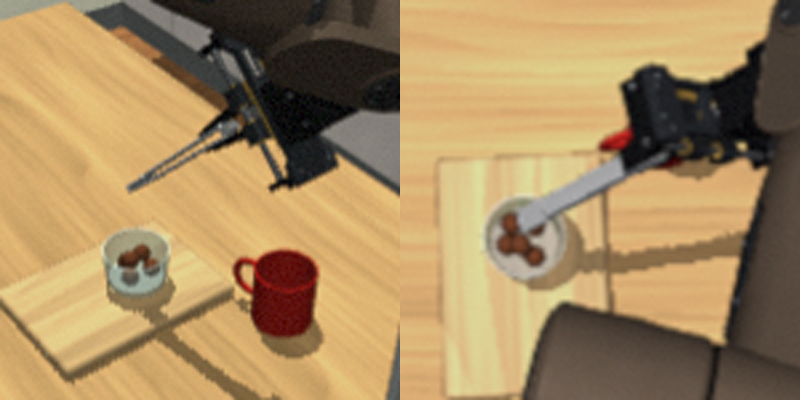

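```bash
python3 - <<'E'
from plan import *
S=capture('side');T=capture('top')
a=cv2.resize(S[170:210,235:275,::-1],(400,400),interpolation=2);b=cv2.resize(T[175:215,230:270,::-1],(400,400),interpolation=2)
cv2.imwrite('pics/c7.png',np.hstack([a,b]))
s=sense();p=np.array(s['ee_pos'])+rot(s).apply([0,0,.173]);print('pred tip',p,s['ee_pos'])
for c in('side','top'):print((proj(camera_info(c),p)-({'side':(235,170),'top':(230,175)}[c])+.5)*10)
E
```

```text
pred tip [0.58825905 0.17285837 0.16638744] [0.62995437 0.05794691 0.28880417]
[[151.91722958 195.89794874]]
[[172.81853718 213.94434118]]
```

View pics/c7.png

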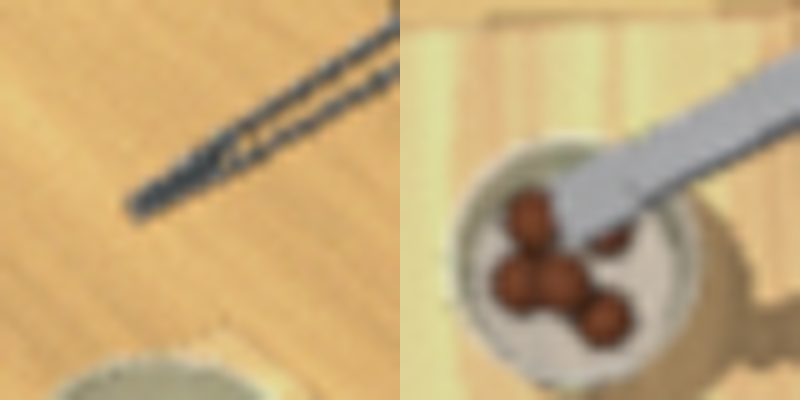

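```bash
python3 - <<'E'
from plan import *
S=camera_info('side');T=camera_info('top')
x,e=tri([(S,[247.8,190.5]),(T,[246,195.8])]);print(x,e)
s=sense();p=np.array(s['ee_pos']);r=rot(s);print('in tool',r.inv().apply(x-p))
g=np.array([.588,.173,.105])
print('shift tool',r.inv().apply(g-x), 'tilt',np.degrees(np.arccos(-r.as_matrix()[2,2])))
E
```

```text
[0.58684409 0.17683082 0.15968413] [np.float64(0.0030871020736508224), np.float64(0.003087102073650711)]
in tool [-0.00171678  0.00035379  0.18072298]
shift tool [-0.0407696   0.00757669  0.03587197] tilt 44.959116079471656
```

The tip measures ~4–8 mm further along the tongs than predicted, partly within camera error and possibly a small slip during the light hold. I take the middle value and lower to ~3.5–4 cm above the rim.

Call:
{"method": "servo_tool", "body": {"rows": [[[-0.008, 0.002, 0.007], [0, 0, 0]], [[-0.013, 0.002, 0.012], [0, 0, 0]], [[-0.013, 0.003, 0.012], [0, 0, 0]], [[-0.008, 0.001, 0.008], [0, 0, 0]], [[0, 0, 0], [0, 0, 0]], [[0, 0, 0], [0, 0, 0]]]}}

```text
time: 10.48
ee_pos: [0.6311, 0.0557, 0.2311]
ee_rot: [-0.332, 0.599, 0.703, 0.189]
ft_force: [0.0, -0.5, -0.5]
opening: 0.159
```

```bash
python3 - <<'E'
from plan import *
s=sense();print(s['time'],s['ee_pos'],s['ft_force'],s['opening'],np.round(s['joint_vel'],3))
S=capture('side');T=capture('top')
a=cv2.resize(S[180:230,230:280,::-1],(400,400),interpolation=2);b=cv2.resize(T[175:225,225:275,::-1],(400,400),interpolation=2)
cv2.imwrite('pics/c8.png',np.hstack([a,b]))
for L in(.173,.177,.181):
  p=np.array(s['ee_pos'])+rot(s).apply([0,0,L]);print(L,'pred tip',p)
  for c in('side','top'):print((proj(camera_info(c),p)-({'side':(230,180),'top':(225,175)}[c])+.5)*8)
E
```

```text
10.475 [0.63106224 0.05566425 0.23105564] [ 0.04713261 -0.51308596 -0.45002672] 0.15944262031311793 [ 0.001 -0.008 -0.001 -0.001  0.001 -0.   ]
0.173 pred tip [0.58934517 0.17059674 0.10866606]
[[169.79986316 190.0617517 ]]
[[185.26242177 190.44782008]]
0.177 pred tip [0.58838062 0.17325414 0.10583624]
[[164.58646093 192.96371154]]
[[179.0783647  193.74313698]]
0.181 pred tip [0.58741606 0.17591154 0.10300643]
[[159.39899081 195.85121981]]
[[172.91373215 197.0281008 ]]
```

View pics/c8.png

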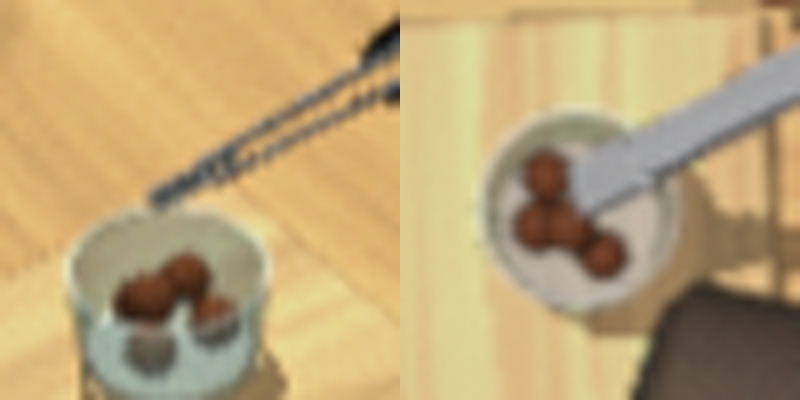

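```bash
python3 - <<'E'
from plan import *
S=camera_info('side');T=camera_info('top')
print(tri([(S,[248.9,204.5]),(T,[246.9,199.25])]))
a=capture('side');cv2.imwrite('pics/s9.png',a[:,:,::-1]);s=sense();print(s['time'],s['ft_force'],s['opening'])
E
```

```text
(array([0.58564588, 0.17384044, 0.10327505]), [np.float64(0.0014244008385130757), np.float64(0.0014244008385132525)])
10.625 [ 0.66940603  0.0631519  -0.32224494] 0.16255214440015842
```

View pics/s9.png

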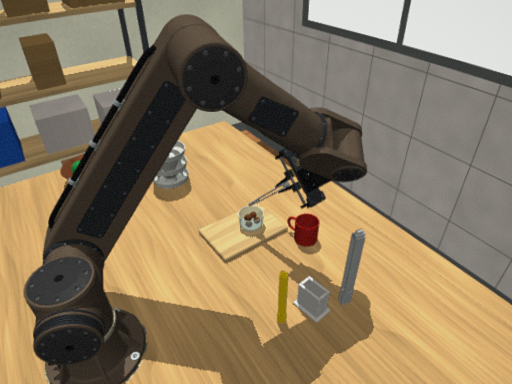

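The tongs' tip is at (250,204), above the ramekin at (250,218). The mug (306,231), tower (170,165) and both look-alikes are where they were, and the stand at (312,300) is empty. Handing in.

```bash
python3 -c "
from cell import *
print(hand_in())"
```

```text
the job is handed in; nothing more can be done
None
```

The job is handed in: the small steel tongs are out of their stand, squeezed shut, and held over the middle of the ramekin at 10.6 s on the clock. I lifted them with the fingers closed only part-way, so the jaws were nearly but not fully shut in the stand. I closed the grip fully once they were clear.

**Last checks:**
- **Slant:** the tool is at 45°, jaws lowest.
- **Jaw tips:** triangulated at (0.586, 0.174, 0.103). That is about 2–3 mm from the centre of the ramekin's mouth (0.588, 0.173) and about 35 mm above its rim.
- **Grip and force:** the opening reads about 0.16 (about 15 mm, so shut), and the wrist force is under 1 N.
- **Bystanders:** in the last side view the ramekin, mug and snack tower appear unmoved.

**One disagreement:** I had expected the tips 173 mm ahead of the tool point, but the pictures put them at about 177–181 mm. That could be a few millimetres of slip during the light hold, or camera error. I corrected the final pose for it.

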